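Roll the rubber roller into the jig's slot

ROBOT

A 7-joint arm with a two-finger parallel gripper is mounted at the origin on the work surface; the furniture and walls round the work are solid. World frame = base frame: x ahead of the robot, y to its left, z up, the work surface at z = 0. Lengths are in m, angles in rad, forces in N, time in s.
With the tool pointing down it reaches from about 0.4 to 0.85 m from the base axis. Payload 4.5 kg.
Tool frame: the origin (TCP) lies at the very end of the fingers, on their centre line; the grasp point (between the pads) lies 19 mm behind it (ctrl.grip_depth is the distance from the TCP to the grasp point, in m); z points along the fingers, y is the line along which they close (so a half turn about z gives the same grasp; the last joint's range is limited). The gripper opens to 85 mm and grips with 20 to 120 N. Pads are 22 mm wide; open, the fingers measure 114 mm over their backs; the gripper's body (76 mm by 85 mm) begins 54 mm behind the grasp point. The pads swing forward as they close: fully open they stand 13 mm farther back than shut.
Start: joints at [1.167, 0.689, -0.195, 1.565, 0.157, 0.902, -0.215], TCP at [0.265, -0.566, 0.198] pointing down, gripper open.
Joint ranges: [-3.01, 3.01], [-0.46, 2.08], [-1.47, 1.51], [0.13, 2.56], [-1, 4.14], [0.04, 2.09], [-2.66, 2.66]. Speed limits (rad/s): [2.57, 2.57, 3.14, 3.14, 3.14, 3.14, 3.14].

INTERFACE

Orientations are given as a 3x3 rotation matrix whose columns are the frame's x, y, z axes.
In Python, from cell import ctrl, imaging gives the robot as it stands.
- The arm moves only by the tool drive_tool, never from a script. Its arguments are lists of equal length, an entry for each row: "linear": the shift along the tool's x, y, z in mm, a list of three; "angular": the turn, a rotation vector about the tool's x, y, z in rad, a list of three. A call has 1 to 10 rows; each row shifts and turns the commanded pose from where the row before left it, along the tool's axes as they then stand; what a row does not reach is not made up. A row lasts 1/12 s, in which the tool goes at most 41.7 mm and 7.16 degrees, less where a joint would pass 70% of its speed; a pose out of reach is approached as far as the arm can. A call is refused whole if a number of a shift passes 41.7 or a number of a turn 0.125, either way. A call with a gripper value outside its range is refused whole. "claw" is the gripper command: -1 is shut, 1 is fully open, values between are in proportion, set as the call begins (left out, the last holds). The fingers move at their own pace and stop on an object; the grip force is fixed at half the most. Time passes only in rows, so rows that do not move let the fingers close. It gives the time, the measured TCP pose, the force and the opening at its end, in the units of the state.
- ctrl.get_obs(): the state, without advancing time (a new reading comes with each control period).
- imaging.capture(name): name is "side" or "top"; returns the picture (420x560x3 uint8, red, green, blue); there is no depth.
- imaging.camera_params(name): a dict with "fx", "fy", "cx", "cy" (pixels), "position" and "rotation" of the camera in the world. Camera axes: x right, y down, z forward; pixel columns grow to the right and rows downward; lengths in m; the calibration is good to about 2 mm. A picture is of the moment at which its call begins. camera_params takes no time and is no camera call.
- ctrl.finish_job(): hands the job in, once; it reports no verdict.
The state is a dict: "t": time; "joint_pos": joint angles; "qd": joint speeds; "joint_efforts": joint torques, N m; "tcp_pos": TCP position; "eef_rot": TCP orientation; "contact_force": force on the tool from outside, world axes, zero at the start; "moment": the same for the moment, N m; "grip_width": finger opening in m.
Only numpy, scipy, OpenCV 4.12 (cv2) and the standard library are available. Lean on these libraries where they do the work, as an engineer would, in place of code of your own. Each camera call takes 0.05 s, during which the arm holds its last target. There are 200 camera calls.

TASK

Take the nut off the wooden jig and put it in the blue tray. Then roll the black rubber roller along the jig, pressing lightly on its top with the closed fingertips and stroking it towards the red marks, until it drops into the slot between them; do not lift it, do not press hard and do not let it run past the slot. Leave the other things alone.

Things in the scene. Friction and masses are not known exactly. Their poses are not given: they have to be found in the camera images.
- roller_center (a point): centre of a loose black rubber-covered roller lying on the jig: 60 mm in diameter, sleeve 100 mm long, with metal stubs 8 mm long and 18 mm thick at both ends. Its x axis is the roller's axis, about along the jig's x; y and z turn with it as it rolls. It starts 92 to 112 mm from the slot on the jig's +y side and must roll towards the jig's -y
- roller: the same roller, origin at its centre; about 0.6 kg. Grippy rubber (friction 1.4): pushed from behind it locks; stroked along its top it rolls without slipping, its centre moving half as far as the fingertips, so several short strokes are needed. Let go, it stops within a few mm. A press of 3 to 8 N rolls it well; more than 15 N bruises it. Each mm of press adds 8 to 10 N; touching down faster than 5 mm/s gives a knock
- jig: fixed wooden jig, 180 mm (its x) by 300 mm (its y), let into the bench: its flat, level top stands 10 to 20 mm above the table (varies). Origin 20 mm below the centre of its top face; z up
- slot (a point): centre of the slot across the jig's top, level with the top face; axes as the jig's. The slot runs along the jig's x over its whole width, is 24 mm wide (along y) and 8 mm deep, with red marks at both ends. The roller sinks 2.5 mm when it is in it: its centre is then 27.5 mm above this point
- nut_center (a point): centre of a rusty hexagon nut, 34 x 32 x 14 mm, lying flat on the jig's top between roller and slot, within 20 mm of the jig's middle line; z up
- tray: fixed blue open tray, 120 mm (its x) by 100 mm (its y) by 24 mm high, walls and floor 3 mm; origin at the centre of its underside. Another nut lies in its +x, -y corner; the rest is free
- nut_a: the other rusty nut, in the tray, 34 x 32 x 14 mm; origin at the centre of its underside
- try_square: bystander: try square, 150 x 210 x 20 mm, lying on the table; origin at its underside
- grease_tin: bystander: grease tin with red lid, 69 mm wide, 60 mm high; origin at the centre of its underside
- angle_off: bystander: rusty angle-iron offcut, 69 x 173 x 35 mm; origin at its underside
Mind the look-alikes: they are no part of the job. Several things have the shape of the tray; the one meant has the colours described above.

How it is judged:
On the way, in this order (a step that is already met when the one before it is completed fails the run):
1. the nut lies in the tray (x of nut_center in the frame of tray between -0.06 and 0.06 m and y of nut_center in the frame of tray between -0.05 and 0.05 m and height (world z) of nut_center below 0.03 m and contact force between the fingers and loose_nut below 0.1 N), for 0.2 s.
2. the roller is rolling under the fingertips, which press on its top (distance of roller_center from where it was at the start of the episode above 0.025 m and contact force between the fingers and roller above 0.8 N and z of the grasp point in the frame of slot above 0.065 m), for 0.1 s.
At the end, for the whole second after the job is handed in: The roller rests in the slot (sunk in, centre within 4 mm of the slot's centre line, within 25 mm of its middle, axis within 0.08 rad of the slot) and the nut lies in the tray (horizontal distance between roller_center and slot below 0.025 m and y of roller_center in the frame of slot between -0.004 and 0.004 m and z of roller_center in the frame of slot below 0.0285 m and angle between the x axis of roller_center and the x axis of slot, either way round below 0.08 rad and linear speed of roller below 0.01 m/s and x of nut_center in the frame of tray between -0.06 and 0.06 m and y of nut_center in the frame of tray between -0.05 and 0.05 m and height (world z) of nut_center below 0.03 m); the robot touches nothing.
It fails at once if the fingers press the roller with more than 16 N (contact force between the fingers and roller above 16 N).
It fails at once if the roller is lifted off the jig (z of roller_center in the frame of slot above 0.038 m).
It fails at once if the roller runs past the slot (y of roller_center in the frame of slot below -0.02 m).
It fails at once if a bystander is disturbed (distance of any of try_square, grease_tin, angle_off from where it was at the start of the episode above 0.02 m).
It fails at once if the other nut is thrown out of the tray (distance of nut_a from where it was at the start of the episode above 0.08 m).
It also fails if it takes over 72 s, if anything falls off the work surface, if the arm or the gripper's body presses on something with over 40 N, if the wrist force passes 120 N, or if a joint passes its speed limit or range.

## Working session

There is one attempt and no reset: what is moved stays moved. The work goes in short steps, Python scripts to look and compute and a tool call to move; the robot and the scene stay as the last step left them, time stands still between calls to the robot, and variables do not carry over. Pictures are saved under pics/ and viewed, on a budget of 10 in all, crops included, one or two more only if the job needs it, and the job is handed in when it is done.

Besides the shell and the picture viewer there is one more tool, called after ">>>" as name(argument=value, ...) on one line, values as JSON. drive_tool: Moves the arm, as the interface text tells. Its arguments: {"type":"object","properties":{"linear":{"type":"array","items":{"type":"array","items":{"type":"number"}}},"angular":{"type":"array","items":{"type":"array","items":{"type":"number"}}},"claw":{"type":"number"}},"required":["linear","angular"]}

```bash
mkdir -p pics; ls; cat > h.py <<'E'
import numpy as np, cv2
from cell import ctrl, imaging
def snap(n,name):
    im=imaging.capture(n); cv2.imwrite(f'pics/{name}.png',im[:,:,::-1]); return im
def ray(n,u,v):
    p=imaging.camera_params(n); d=np.array([(u-p['cx'])/p['fx'],(v-p['cy'])/p['fy'],1.])
    return np.array(p['position']),np.array(p['rotation'])@d
def plane(n,u,v,z):
    o,d=ray(n,u,v); return (o+d*(z-o[2])/d[2]).round(4)
def proj(n,X):
    p=imaging.camera_params(n); c=np.array(p['rotation']).T@(np.array(X)-p['position'])
    return c[0]/c[2]*p['fx']+p['cx'],c[1]/c[2]*p['fy']+p['cy']
def two(u1,v1,u2,v2):
    o,d=ray('top',u1,v1);q,e=ray('side',u2,v2)
    s=np.linalg.lstsq(np.c_[d,-e],q-o,rcond=None)[0]
    a=o+d*s[0];b=q+e*s[1]; return ((a+b)/2).round(4),np.linalg.norm(a-b).round(4)
E
python3 - <<'E'
from h import *
a=snap('top','t0');b=snap('side','s0')
for n in('top','side'):print(imaging.camera_params(n))
o=ctrl.get_obs();print({k:np.round(o[k],3) for k in o})
E
```

```text
pics
{'fx': 508.37759348246703, 'fy': 508.37759348246703, 'cx': 277.0266792581037, 'cy': 201.03669743842752, 'position': array([0.32684497, 0.02022691, 1.39743192]), 'rotation': array([[-1.80607682e-02, -9.87117632e-01,  1.58973552e-01],
       [-9.99836866e-01,  1.78669192e-02, -2.64868494e-03],
       [-2.25803995e-04, -1.58995455e-01, -9.87279289e-01]])}
{'fx': 389.4119351404824, 'fy': 389.4119351404824, 'cx': 278.1991492941649, 'cy': 209.2426260012973, 'position': array([ 0.58982558, -0.85381301,  0.81923385]), 'rotation': array([[ 0.99729485,  0.05258759, -0.05135691],
       [ 0.07317064, -0.64368035,  0.76178846],
       [ 0.00700318, -0.76348553, -0.64578697]])}
{'t': np.float64(0.1), 'joint_pos': array([ 1.167,  0.69 , -0.195,  1.566,  0.157,  0.902, -0.215]), 'qd': array([ 0.002, -0.001,  0.   , -0.002,  0.   , -0.   ,  0.002]), 'joint_efforts': array([-4.0000e-03, -5.4060e+01, -1.2720e+00, -1.5899e+01,  9.0000e-03,
        4.0000e-03, -0.0000e+00]), 'tcp_pos': array([ 0.265, -0.566,  0.197]), 'eef_rot': array([[ 0.906,  0.424, -0.001],
       [ 0.424, -0.906,  0.001],
       [-0.   , -0.002, -1.   ]]), 'contact_force': array([-0.112,  0.023, -0.566]), 'moment': array([ 0.007,  0.024, -0.015]), 'grip_width': np.float64(0.085)}
```

View pics/t0.png

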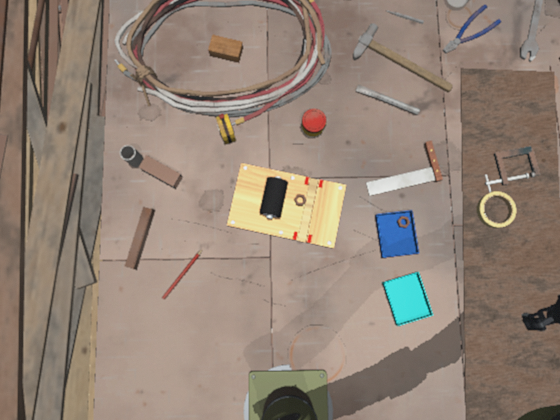

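View pics/s0.png

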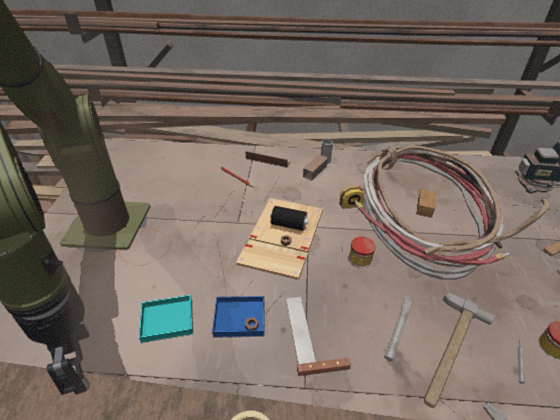

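The top view shows the jig centred at about (287,206), with the black roller at (274,197), the nut at (300,200) and red marks near (307,181), (321,183), (295,236) and (309,240). The blue tray is at (397,233), with its own nut at (404,221). In the side view the roller is at (289,217), the nut at (286,240) and the blue tray at (240,316).

```bash
python3 - <<'E'
from h import *
def blobs(im,m,box,name,mn=4):
    x0,y0,x1,y1=box; k=np.zeros(m.shape,np.uint8); k[y0:y1,x0:x1]=m[y0:y1,x0:x1]
    n,l,s,c=cv2.connectedComponentsWithStats(k)
    for i in range(1,n):
        if s[i,4]>=mn:
            r=cv2.minAreaRect(np.argwhere(l==i)[:,::-1].astype(np.float32))
            print(name,s[i,4],c[i].round(1),'rect',np.round(r[0],1),np.round(r[1],1),round(r[2],1), cv2.boxPoints(r).round(1).tolist() if s[i,4]>900 else '')
for n,f,bx,tb in(('top','t0',(220,155,355,255),(370,205,425,262)),('side','s0',(230,195,330,280),(208,290,270,340))):
    im=cv2.imread(f'pics/{f}.png'); h=cv2.cvtColor(im,cv2.COLOR_BGR2HSV); H,S,V=[h[...,i].astype(int) for i in range(3)]
    print(n)
    blobs(im,(((H<6)|(H>174))&(S>170)&(V>120)),bx,'red')
    blobs(im,(V<60),bx,'black',30)
    blobs(im,(H>3)&(H<20)&(S>70)&(V<150)&(V>=45),bx,'rust',15)
    blobs(im,(H>12)&(H<32)&(S>60)&(V>170),bx,'wood',300)
    blobs(im,(H>105)&(H<125)&(S>150),tb,'blue',100)
    x0,y0,x1,y1=bx
    cv2.imwrite(f'pics/c_{n}.png',cv2.resize(im[y0:y1,x0:x1],None,fx=5.5,fy=5.5,interpolation=cv2.INTER_CUBIC))
E
```

```text
top
red 18 [306.2 180.3] rect [306. 180.] [6. 2.] 90.0 
red 16 [320.3 183.6] rect [320.3 183.5] [2.4 5.5] 11.3 
red 20 [294.8 235.4] rect [294.6 235.4] [2.4 7.3] 14.0 
red 20 [309.2 238.4] rect [309.2 238.4] [2.5 7.2] 9.5 
black 727 [273.4 196.4] rect [273.3 196.6] [20.2 37.2] 11.9 
rust 27 [266.5 184.8] rect [266.  185.6] [ 5.7 22.8] 28.8 
rust 15 [285.7 186.1] rect [285.9 186.4] [13.   2.8] 85.6 
rust 54 [300.1 199.9] rect [300. 200.] [10. 10.] 90.0 
wood 5940 [287.7 206.1] rect [286.3 204.8] [110.6  65.5] 11.8 [[225.5, 225.60000610351562], [238.89999389648438, 161.5], [347.20001220703125, 184.10000610351562], [333.70001220703125, 248.1999969482422]]
blue 1432 [395.9 234.6] rect [396.6 233.6] [44.2 36.4] 80.9 [[375.1000061035156, 214.60000610351562], [411.1000061035156, 208.89999389648438], [418.1000061035156, 252.5], [382.1000061035156, 258.29998779296875]]
side
red 7 [253. 236.] rect [253. 236.] [4.4 1. ] 14.0 
red 9 [248.2 245. ] rect [248.5 245. ] [5.3 1.2] 14.0 
red 8 [303.8 247.4] rect [303.5 247.5] [5. 1.] -0.0 
red 10 [300.3 257.1] rect [300.5 257.2] [5.4 1.3] 18.4 
black 5
[... 182 characters left out ...]
8 228.1] rect [287.1 226.2] [35.9  9.6] 14.8 
rust 152 [283.5 243. ] rect [279.9 240.1] [59.2 11.6] 13.2 
rust 113 [266.9 270.6] rect [267.  270.6] [63.8  1.8] 13.7 
wood 1554 [286.1 224.3] rect [286.1 222.9] [64.1 44.8] 12.5 [[249.89999389648438, 237.8000030517578], [259.70001220703125, 194.0], [322.20001220703125, 207.89999389648438], [312.5, 251.6999969482422]]
wood 1535 [272.  257.8] rect [271.3 257.3] [66.9 25.8] 13.5 [[235.8000030517578, 262.0], [241.8000030517578, 236.89999389648438], [306.79998779296875, 252.60000610351562], [300.79998779296875, 277.6000061035156]]
blue 1643 [237.2 315.6] rect [238. 316.] [50. 38.] -0.0 [[213.0, 335.0], [213.0, 297.0], [263.0, 297.0], [263.0, 335.0]]
```

View pics/c_top.png

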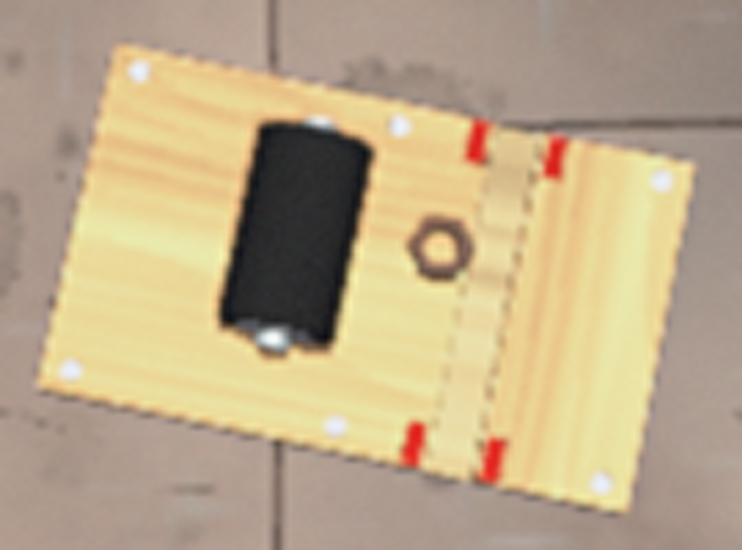

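View pics/c_side.png

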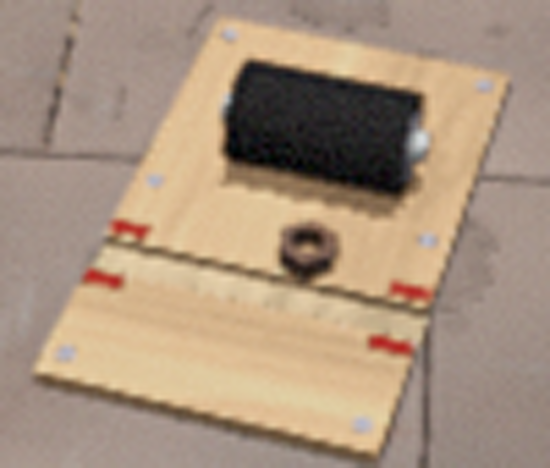

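The crops show the marks on both sides of the slot, the nut on the jig between roller and slot, and the roller axis roughly along the slot. In the top crop the slot runs from about (517,150) to (455,450) and the nut is at (441,248). Next I compute world positions.

```bash
python3 - <<'E'
from h import *
T=[(306.2,180.3),(320.3,183.6),(294.8,235.4),(309.2,238.4)]   # far/near marks: +x end = top row
S=[(303.8,247.4),(300.3,257.1),(253,236),(248.2,245)]
for t,s in zip(T,S): print('mark',two(*t,*s))
# jig corners from crops
c=lambda u,v,x,y:(u/5.5+x-.5+.09,v/5.5+y-.5+.09)
for t,s in [((116,45),(511,76)),((37,388),(222,18)),((695,163),(380,458)),((630,513),(35,375))]:
    print('corner',two(*c(*t,220,155),*c(*s,230,195)))
# roller stubs, nut
print('stub+',two(*c(320,121,220,155),*c(421,146,230,195)),'stub-',two(*c(273,341,220,155),*c(228,109,230,195)))
print('nut',two(*c(441,248,220,155),*c(308,249,230,195)))
for z in (.010,.015,.020):
    M=np.array([plane('top',*t,z) for t in T]);a=(M[0]+M[1])/2;b=(M[2]+M[3])/2
    ax=a-b;ax/=np.linalg.norm(ax); slot=(a+b)/2; ly=np.array([-ax[1],ax[0],0])
    Ms=np.array([plane('side',*t,z) for t in S]);
    r=plane('top',273.4,196.4,z+.03+.012); n=plane('top',300.1,199.9,z+.010)
    r2=plane('side',287.8,217.9,z+.03+.012); n2=plane('side',*c(308,249,230,195),z+.010)
    print(z,'slot',slot,'side',Ms.mean(0),'yaw',np.arctan2(ax[1],ax[0]),'len',np.linalg.norm(a-b))
    print('roller',r,r2,'in slot',(r-slot)@ax,(r-slot)@ly,(r2-Ms.mean(0))@ly,'nut',n,n2,'in slot',(n-slot)@ax,(n-slot)@ly)
# tray outer rim rect at z=.024
for uv in [(375.1,214.6),(411.1,208.9),(418.1,252.5),(382.1,258.3)]: print('tray',plane('top',*uv,.024))
print('tray nut',plane('top',404,221.5,.012))
E
```

```text
mark (array([ 0.6093, -0.0653,  0.0113]), np.float64(0.0046))
mark (array([ 0.5998, -0.1041,  0.0113]), np.float64(0.0058))
mark (array([ 0.457 , -0.0297,  0.0105]), np.float64(0.0059))
mark (array([ 0.448 , -0.0687,  0.0114]), np.float64(0.0058))
corner (array([0.6645, 0.1168, 0.0086]), np.float64(0.007))
corner (array([0.4899, 0.1578, 0.0083]), np.float64(0.0078))
corner (array([ 0.5977, -0.1758,  0.0073]), np.float64(0.0061))
corner (array([ 0.4219, -0.1361,  0.0074]), np.float64(0.0071))
stub+ (array([0.6137, 0.0136, 0.0428]), np.float64(0.0029)) stub- (array([0.5057, 0.0388, 0.0397]), np.float64(0.0045))
nut (array([ 0.5547, -0.0455,  0.0177]), np.float64(0.0062))
0.01 slot [ 0.525975 -0.06755   0.01    ] side [ 0.531125 -0.06495   0.01    ] yaw -0.2269186114009384 len 0.15646099354152138
roller [0.5563 0.0261 0.052 ] [0.5602 0.0138 0.052 ] in slot 0.008478574882933772 0.09807161614327811 0.08327236843566649 nut [ 0.5507 -0.0469  0.02  ] [ 0.5578 -0.0468  0.02  ] in slot 0.0194453977386549 0.025683158524323187
0.015 slot [ 0.525275 -0.06725   0.015   ] side [ 0.5315   -0.069825  0.015   ] yaw -0.22715953767683342 len 0.15585388188941582
roller [0.5554 0.0261 0.057 ] [0.5604 0.0082 0.057 ] in slot 0.008327647885735142 0.0977363208111049 0.0825291362272671 nut [ 0.5498 -0.0466  0.025 ] [ 0.558  -0.0518  0.025 ] in slot 0.01924434742105507 0.025642800497171367
0.02 slot [ 0.524525 -0.066925  0.02    ] side [ 0.53185 -0.0747   0.02   ] yaw -0.22694360775177458 len 0.15533294885503202
roller [0.5546 0.0261 0.062 ] [0.5606 0.0025 0.062 ] in slot 0.008373159137111667 0.09740660376003574 0.08168925262496833 nut [ 0.549  -0.0464  0.03  ] [ 0.5582 -0.0569  0.03  ] in slot 0.019229291158231028 0.025505599611692815
tray [ 0.5057 -0.2499  0.024 ]
tray [ 0.5196 -0.349   0.024 ]
tray [ 0.4008 -0.3607  0.024 ]
tray [ 0.387 -0.263  0.024]
tray nut [ 0.4868 -0.3306  0.012 ]
```

>>> drive_tool(linear=[[0, 0, 0], [0, 0, 0], [0, 0, 0], [0, 0, 0], [0, 0, 0], [0, 0, 0], [0, 0, 0], [0, 0, 0], [10, 3, 0], [20, 6, 0]], angular=[[0, 0, -0.1133], [0, 0, -0.1133], [0, 0, -0.1133], [0, 0, -0.1133], [0, 0, -0.1133], [0, 0, -0.1133], [0, 0, -0.1133], [0, 0, -0.1133], [0, 0, 0], [0, 0, 0]], claw=0.3)

```text
t: 0.93
tcp_pos: [0.2784, -0.5402, 0.1969]
eef_rot: [[0.233, 0.973, -0.001], [0.973, -0.233, -0.001], [-0.001, -0.001, -1.0]]
contact_force: [-0.4, 0.0, 0.1]
grip_width: 0.0554
```

>>> drive_tool(linear=[[30, 9, 0], [30, 9, 0], [30, 9, 0], [30, 9, 0], [30, 9, 0], [30, 9, 0], [30, 9, 0], [30, 9, 0], [30, 9, 0], [30, 9, 0]], angular=[[0, 0, 0], [0, 0, 0], [0, 0, 0], [0, 0, 0], [0, 0, 0], [0, 0, 0], [0, 0, 0], [0, 0, 0], [0, 0, 0], [0, 0, 0]])

```text
t: 1.77
tcp_pos: [0.4359, -0.2644, 0.1977]
eef_rot: [[0.228, 0.974, -0.0], [0.974, -0.228, 0.0], [0.0, -0.0, -1.0]]
contact_force: [0.9, -0.3, -0.5]
grip_width: 0.0554
```

>>> drive_tool(linear=[[30, 9, 0], [30, 9, 0], [30, 9, 0], [30, 9, 0], [30, 8, 0], [30, 8, 0], [30, 8, 0], [20, 4, 0], [10, 2, 0], [0, 0, 0]], angular=[[0, 0, 0], [0, 0, 0], [0, 0, 0], [0, 0, 0], [0, 0, 0], [0, 0, 0], [0, 0, 0], [0, 0, 0], [0, 0, 0], [0, 0, 0]])

```text
t: 2.6
tcp_pos: [0.5542, -0.044, 0.1977]
eef_rot: [[0.222, 0.975, 0.0], [0.975, -0.222, 0.002], [0.002, 0.0, -1.0]]
contact_force: [0.1, -0.4, 0.9]
grip_width: 0.0551
```

>>> drive_tool(linear=[[-1, 0, 25], [-1, 0, 30], [0, 0, 30], [0, 0, 30], [0, 0, 20], [0, 0, 10], [0, 0, 0], [0, 0, 0]], angular=[[0, 0, 0], [0, 0, 0], [0, 0, 0], [0, 0, 0], [0, 0, 0], [0, 0, 0], [0, 0, 0], [0, 0, 0]])

```text
t: 3.27
tcp_pos: [0.5531, -0.0508, 0.053]
eef_rot: [[0.226, 0.974, -0.0], [0.974, -0.226, -0.001], [-0.001, -0.0, -1.0]]
contact_force: [0.3, -0.7, 0.0]
grip_width: 0.0557
```

```bash
python3 - <<'E'
from h import *
a=snap('top','t1');b=snap('side','s1')
p=np.hstack([cv2.resize(x[y0:y0+100,x0:x0+80],None,fx=5,fy=5,interpolation=cv2.INTER_CUBIC) for x,x0,y0 in((a,260,150),(b,245,190))])
cv2.imwrite('pics/p1.png',p[:,:,::-1]);print(ctrl.get_obs()['tcp_pos'])
E
```

```text
[ 0.55438923 -0.05020187  0.05411167]
```

View pics/p1.png

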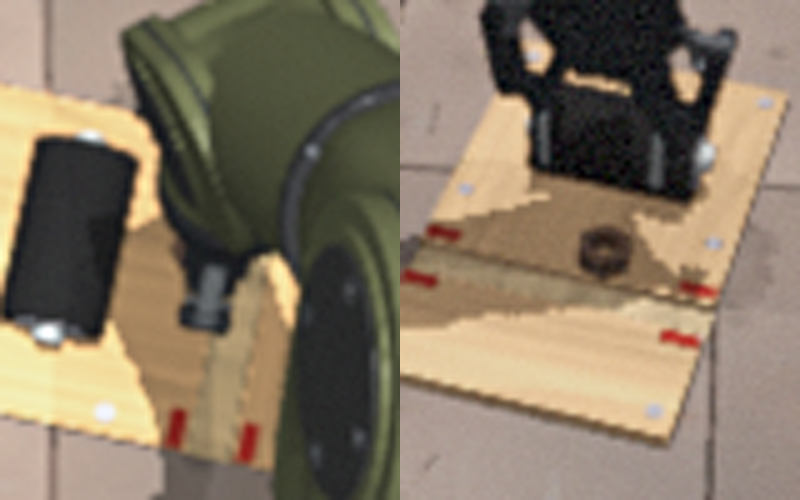

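The side crop shows the fingers straddling above the nut, tips near (544,165) and (657,187) with the nut at (605,250). I compare these pixels with where the TCP and nut should project.

```bash
python3 - <<'E'
from h import *
T=ctrl.get_obs()['tcp_pos']; R=np.array(ctrl.get_obs()['eef_rot'])
f=lambda u,v:((u-400)/5+245-.4,v/5+190-.4)
for b in (0,.005,.010):
    print(b,'proj tips', [np.round(proj('side',T+R@[0,s*.028,-b]),1) for s in(-1,0,1)])
print('seen',f(544,166),f(657,187),'nut',f(605,250))
print('nut plane',[plane('side',*f(605,250),z) for z in(.018,.022)], 'fing mid',plane('side',*f(600.5,176.5),T[2]+.005))
g=lambda u,v:(u/5+260-.4,v/5+150-.4)
print('top finger tip',g(205,320),np.round(proj('top',T+R@[0,-.028,-.005]),1),np.round(proj('top',T+R@[0,-.040,-.005]),1))
E
```

```text
0 proj tips [array([275.2, 230.1]), array([284.6, 232.1]), array([294. , 234.1])]
0.005 proj tips [array([275.2, 228.8]), array([284.6, 230.8]), array([294.1, 232.9])]
0.01 proj tips [array([275.2, 227.5]), array([284.6, 229.5]), array([294.2, 231.6])]
seen (273.40000000000003, 222.79999999999998) (296.0, 227.0) nut (285.6, 239.6)
nut plane [array([ 0.5577, -0.0437,  0.018 ]), array([ 0.5578, -0.0477,  0.022 ])] fing mid [ 0.5532 -0.0254  0.0591]
top finger tip (300.6, 213.6) [299.9 206.3] [299.  210.7]
```

>>> drive_tool(linear=[[3, 0, 0], [2.3, 0, 5], [0, 0, 8], [0, 0, 8], [0, 0, 7], [0, 0, 5], [0, 0, 3], [0, 0, 2], [0, 0, 0], [0, 0, 0]], angular=[[0, 0, 0], [0, 0, 0], [0, 0, 0], [0, 0, 0], [0, 0, 0], [0, 0, 0], [0, 0, 0], [0, 0, 0], [0, 0, 0], [0, 0, 0]])

```text
t: 4.2
tcp_pos: [0.5546, -0.0445, 0.0147]
eef_rot: [[0.225, 0.974, 0.0], [0.974, -0.225, -0.0], [-0.0, 0.0, -1.0]]
contact_force: [-0.2, -0.2, 0.2]
grip_width: 0.0554
```

>>> drive_tool(linear=[[0, 0, 0], [0, 0, 0], [0, 0, 0], [0, 0, 0], [0, 0, 0], [0, 0, 0], [0, 0, 0], [0, 0, 0]], angular=[[0, 0, 0], [0, 0, 0], [0, 0, 0], [0, 0, 0], [0, 0, 0], [0, 0, 0], [0, 0, 0], [0, 0, 0]], claw=-1)

```text
t: 4.87
tcp_pos: [0.5546, -0.0445, 0.0147]
eef_rot: [[0.225, 0.974, 0.0], [0.974, -0.225, -0.0], [-0.0, 0.0, -1.0]]
contact_force: [-0.5, -0.1, -0.6]
grip_width: -0.0001
```

```bash
python3 - <<'E'
from h import *
a=snap('top','t2');b=snap('side','s2')
p=np.hstack([cv2.resize(x[y0:y0+100,x0:x0+80],None,fx=5,fy=5,interpolation=cv2.INTER_CUBIC) for x,x0,y0 in((a,260,150),(b,245,190))])
cv2.imwrite('pics/p2.png',p[:,:,::-1])
E
```

```text
(no output)
```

View pics/p2.png

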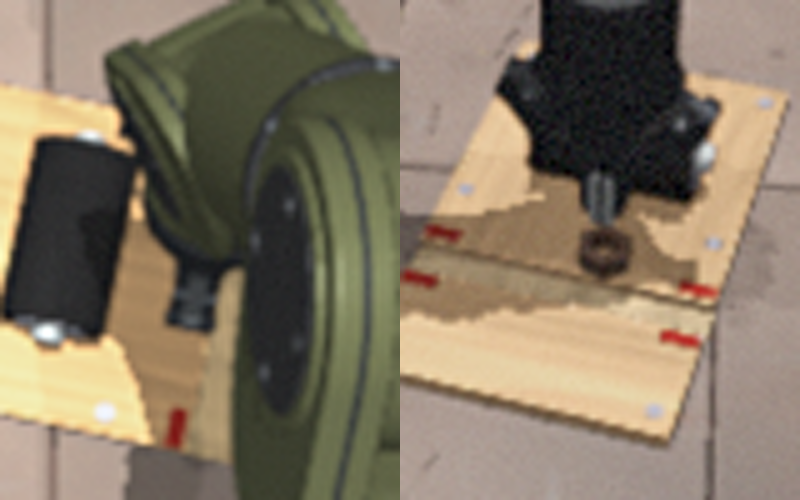

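The fingers closed on nothing. In the side crop the shut fingertips end at (601,228), behind and above the nut, which is still at (605,250). I check what the pixels say about the fingertip.

```bash
python3 - <<'E'
from h import *
o=ctrl.get_obs();T=o['tcp_pos'];R=np.array(o['eef_rot']);print(T,o['contact_force'],o['joint_pos'].round(3))
for dx in(-11,0,11): print(dx,np.round(proj('side',T+R@[dx/1e3,0,0]),1))
f=lambda u,v:((u-400)/5+245-.4,v/5+190-.4)
print('seen tip',f(601,228),'nut top/bottom',f(605,229),f(605,278), 'knuckle')
for z in(.0147,.025,.03): print('tip ray',z,plane('side',*f(601,228),z))
for z in(.011,.018,.025): print('nut c',plane('side',*f(605,252),z),'top edge',plane('side',*f(605,229),z),'bot edge',plane('side',*f(605,278),z))
print('nut top cam',[plane('top',300.1,199.9,z) for z in(.011,.018,.025)])
E
```

```text
[ 0.554589   -0.04449109  0.01470633] [0.17600484 0.52619073 1.44689152] [ 0.137  0.887 -0.237  1.898  0.474  0.411 -0.681]
-11 [283.4 243.1]
0 [284.5 240.5]
11 [285.6 238. ]
seen tip (284.8, 235.2) nut top/bottom (285.6, 235.4) (285.6, 245.2) knuckle
tip ray 0.0147 [ 0.5541 -0.0221  0.0147]
tip ray 0.025 [ 0.5545 -0.0327  0.025 ]
tip ray 0.03 [ 0.5548 -0.0379  0.03  ]
nut c [ 0.5575 -0.0383  0.011 ] top edge [ 0.5563 -0.0189  0.011 ] bot edge [ 0.5587 -0.0596  0.011 ]
nut c [ 0.5578 -0.0453  0.018 ] top edge [ 0.5566 -0.0261  0.018 ] bot edge [ 0.559  -0.0665  0.018 ]
nut c [ 0.558  -0.0524  0.025 ] top edge [ 0.5569 -0.0334  0.025 ] bot edge [ 0.5593 -0.0733  0.025 ]
nut top cam [array([ 0.5521, -0.0473,  0.011 ]), array([ 0.551, -0.047,  0.018]), array([ 0.5498, -0.0466,  0.025 ])]
```

The side view puts the real fingertips about 20 mm higher than the reported TCP, while x and y agree. I reopen and descend slowly, watching the force.

>>> drive_tool(linear=[[0, 0, 0], [0, 0, 0], [0, 0, 0], [0, 0, 0], [0, 0, 1], [0, 0, 1], [0, 0, 1], [0, 0, 1], [0, 0, 1], [0, 0, 0]], angular=[[0, 0, 0], [0, 0, 0], [0, 0, 0], [0, 0, 0], [0, 0, 0], [0, 0, 0], [0, 0, 0], [0, 0, 0], [0, 0, 0], [0, 0, 0]], claw=0.3)

```text
t: 5.8
tcp_pos: [0.5544, -0.0445, 0.0094]
eef_rot: [[0.225, 0.974, -0.0], [0.974, -0.225, -0.0], [-0.0, -0.0, -1.0]]
contact_force: [-0.2, 0.3, -0.4]
grip_width: 0.0554
```

```bash
python3 - <<'E'
from h import *
print(ctrl.grip_depth)
im=cv2.imread('pics/s0.png')
T=np.array([.265,-.566,.1975]);R=np.array([[.906,.424,0],[.424,-.906,0],[0,0,-1.]])
for b in(0,.013,.033): print(b,[np.round(proj('side',T+R@[0,s*.05,-b]),1) for s in(-1,1)])
c=cv2.resize(im[330:410,20:120],None,fx=6,fy=6,interpolation=cv2.INTER_CUBIC);c=cv2.convertScaleAbs(c,alpha=2.2)
cv2.imwrite('pics/g0.png',c)
E
```

```text
0.0187
0 [array([ 90.1, 349.3]), array([ 90.9, 405. ])]
0.013 [array([ 87.8, 345.3]), array([ 88.4, 401.3])]
0.033 [array([ 84.1, 338.8]), array([ 84.2, 395.3])]
```

View pics/g0.png

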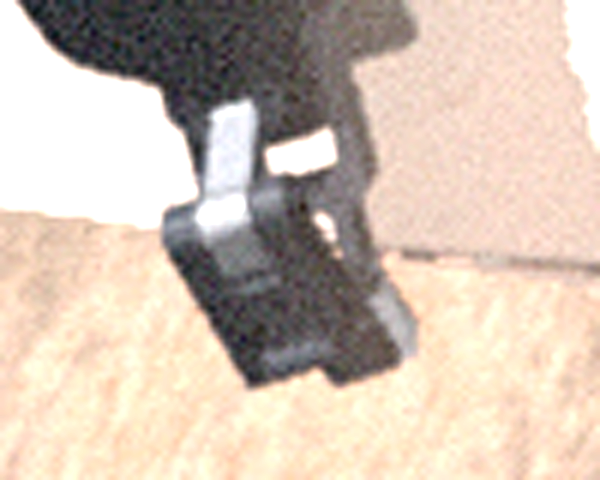

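The start picture agrees: the fingertips lie well behind where the reported TCP projects. I carry on down under the force check.

>>> drive_tool(linear=[[0, 0, 1], [0, 0, 1], [0, 0, 1], [0, 0, 1], [0, 0, 1], [0, 0, 1], [0, 0, 0], [0, 0, 0]], angular=[[0, 0, 0], [0, 0, 0], [0, 0, 0], [0, 0, 0], [0, 0, 0], [0, 0, 0], [0, 0, 0], [0, 0, 0]])

```text
t: 6.47
tcp_pos: [0.5545, -0.0445, 0.0036]
eef_rot: [[0.225, 0.974, -0.0], [0.974, -0.225, -0.0], [-0.0, -0.0, -1.0]]
contact_force: [-0.5, 0.2, 0.4]
grip_width: 0.0553
```

```bash
python3 - <<'E'
from h import *
b=snap('side','s3')
cv2.imwrite('pics/p3.png',cv2.resize(b[190:280,235:335],None,fx=6,fy=6,interpolation=cv2.INTER_CUBIC)[:,:,::-1])
E
```

```text
(no output)
```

View pics/p3.png

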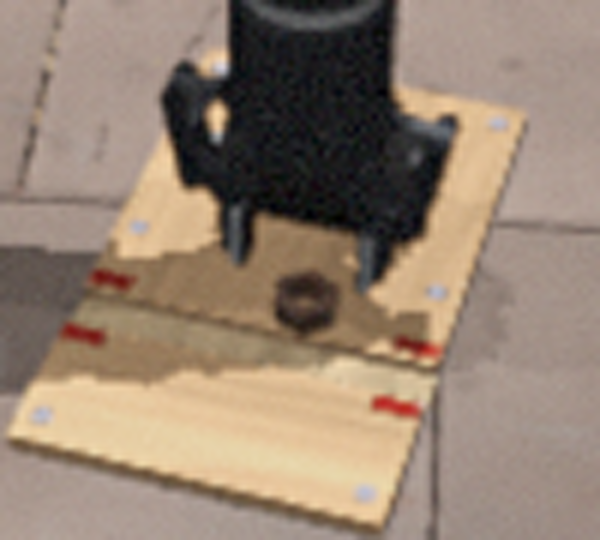

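The tips are now at (238,260) and (370,288) in the crop, on both sides of the nut at (305,300), and still about 4 px too high. There is no contact yet, so I go lower.

>>> drive_tool(linear=[[0, 0, 1], [0, 0, 1], [0, 0, 1], [0, 0, 1], [0, 0, 1], [0, 0, 1], [0, 0, 0]], angular=[[0, 0, 0], [0, 0, 0], [0, 0, 0], [0, 0, 0], [0, 0, 0], [0, 0, 0], [0, 0, 0]])

```text
t: 7.1
tcp_pos: [0.5545, -0.0445, -0.0025]
eef_rot: [[0.225, 0.974, -0.0], [0.974, -0.225, -0.0], [-0.0, -0.0, -1.0]]
contact_force: [-0.6, -0.5, 0.1]
grip_width: 0.0555
```

>>> drive_tool(linear=[[0, 0, 1], [0, 0, 1], [0, 0, 1], [0, 0, 1], [0, 0, 0]], angular=[[0, 0, 0], [0, 0, 0], [0, 0, 0], [0, 0, 0], [0, 0, 0]])

```text
t: 7.52
tcp_pos: [0.5544, -0.0445, -0.0065]
eef_rot: [[0.225, 0.974, -0.0], [0.974, -0.225, -0.0], [-0.0, -0.0, -1.0]]
contact_force: [0.4, 0.3, -0.2]
grip_width: 0.0556
```

>>> drive_tool(linear=[[0, 0, 1], [0, 0, 1], [0, 0, 1], [0, 0, 0]], angular=[[0, 0, 0], [0, 0, 0], [0, 0, 0], [0, 0, 0]])

```text
t: 7.85
tcp_pos: [0.5544, -0.0445, -0.0095]
eef_rot: [[0.225, 0.974, -0.0], [0.974, -0.225, -0.0], [-0.0, -0.0, -1.0]]
contact_force: [-0.4, -0.1, 0.4]
grip_width: 0.0552
```

```bash
python3 - <<'E'
from h import *
b=snap('side','s4');o=ctrl.get_obs();print(o['tcp_pos'],o['contact_force'])
cv2.imwrite('pics/p4.png',cv2.resize(b[190:280,235:335],None,fx=6,fy=6,interpolation=cv2.INTER_CUBIC)[:,:,::-1])
E
```

```text
[ 0.55446374 -0.04451601 -0.00945288] [ 0.76661511 -0.27976049  0.39098552]
```

View pics/p4.png

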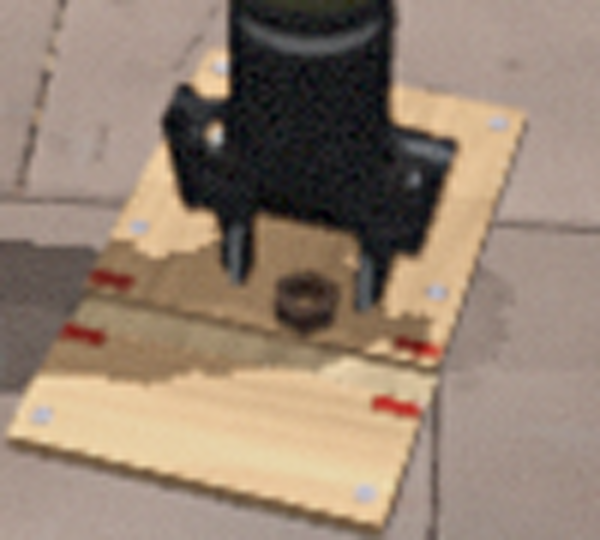

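The tips are at (237,282) and (368,308), level with the nut at (304,302) and roughly 8–10 mm above the jig. I go 4 mm lower and then close.

>>> drive_tool(linear=[[0, 0, 1], [0, 0, 1], [0, 0, 1], [0, 0, 1], [0, 0, 0]], angular=[[0, 0, 0], [0, 0, 0], [0, 0, 0], [0, 0, 0], [0, 0, 0]])

```text
t: 8.32
tcp_pos: [0.5544, -0.0445, -0.0135]
eef_rot: [[0.225, 0.974, -0.0], [0.974, -0.225, -0.0], [-0.0, -0.0, -1.0]]
contact_force: [-0.8, 0.2, 0.8]
grip_width: 0.0557
```

>>> drive_tool(linear=[[0, 0, 0], [0, 0, 0], [0, 0, 0], [0, 0, 0], [0, 0, 0], [0, 0, 0], [0, 0, 0], [0, 0, 0]], angular=[[0, 0, 0], [0, 0, 0], [0, 0, 0], [0, 0, 0], [0, 0, 0], [0, 0, 0], [0, 0, 0], [0, 0, 0]], claw=-1)

```text
t: 8.98
tcp_pos: [0.5546, -0.0445, -0.0129]
eef_rot: [[0.225, 0.974, 0.0], [0.974, -0.225, -0.0], [-0.0, 0.0, -1.0]]
contact_force: [-1.3, -0.0, 4.9]
grip_width: 0.0276
```

Gripped: the opening is 27.6 mm, and the tips touched the jig at reported z = −0.013. So the shut fingertips sit about 20–24 mm above the reported TCP. I lift and carry the nut to the tray centre (0.453, −0.306), aiming at (0.443, −0.283).

>>> drive_tool(linear=[[0, 0, -2], [0, 0, -8], [0, 0, -15], [0, 0, -20], [0, 0, -20], [0, 0, -15], [-10, -2, 0], [-20, -4, 0], [-25, -5, 0], [-25, -5, 0]], angular=[[0, 0, 0], [0, 0, 0], [0, 0, 0], [0, 0, 0], [0, 0, 0], [0, 0, 0], [0, 0, 0], [0, 0, 0], [0, 0, 0], [0, 0, 0]])

```text
t: 9.82
tcp_pos: [0.5199, -0.12, 0.0663]
eef_rot: [[0.224, 0.975, -0.001], [0.975, -0.224, -0.0], [-0.0, -0.001, -1.0]]
contact_force: [-0.3, -0.9, -0.8]
grip_width: 0.0268
```

>>> drive_tool(linear=[[-25, -5, 0], [-25, -5, 0], [-25, -5, 0], [-25, -5, 0], [-25, -5, 0], [-25, -5, 0], [-20, -5, 0], [-7, -4, 0], [0, 0, 0], [0, 0, 0]], angular=[[0, 0, 0], [0, 0, 0], [0, 0, 0], [0, 0, 0], [0, 0, 0], [0, 0, 0], [0, 0, 0], [0, 0, 0], [0, 0, 0], [0, 0, 0]])

```text
t: 10.65
tcp_pos: [0.4431, -0.2817, 0.0665]
eef_rot: [[0.225, 0.974, 0.0], [0.974, -0.225, 0.001], [0.001, -0.0, -1.0]]
contact_force: [0.3, 0.8, -0.1]
grip_width: 0.0273
```

Down 83 mm to about −0.017, after which I open a little.

>>> drive_tool(linear=[[0, 0, 10], [0, 0, 18], [0, 0, 18], [0, 0, 14], [0, 0, 10], [0, 0, 6], [0, 0, 4], [0, 0, 2], [0, 0, 1], [0, 0, 0]], angular=[[0, 0, 0], [0, 0, 0], [0, 0, 0], [0, 0, 0], [0, 0, 0], [0, 0, 0], [0, 0, 0], [0, 0, 0], [0, 0, 0], [0, 0, 0]])

```text
t: 11.48
tcp_pos: [0.4436, -0.2826, -0.016]
eef_rot: [[0.225, 0.974, 0.001], [0.974, -0.225, -0.0], [-0.0, 0.001, -1.0]]
contact_force: [0.1, -0.0, -0.6]
grip_width: 0.0274
```

>>> drive_tool(linear=[[0, 0, 0], [0, 0, 0], [0, 0, 0], [0, 0, 0], [0, 0, 0], [0, 0, 0]], angular=[[0, 0, 0], [0, 0, 0], [0, 0, 0], [0, 0, 0], [0, 0, 0], [0, 0, 0]], claw=0.05)

```text
t: 11.98
tcp_pos: [0.4433, -0.2826, -0.0162]
eef_rot: [[0.225, 0.974, 0.0], [0.974, -0.225, -0.0], [-0.0, 0.0, -1.0]]
contact_force: [-0.1, 0.0, 0.2]
grip_width: 0.0449
```

>>> drive_tool(linear=[[0, 0, -3], [0, 0, -8], [0, 0, -15], [0, 0, -20], [0, 0, -25], [0, 0, -25], [0, 0, -20], [0, 0, 0], [0, 0, 0]], angular=[[0, 0, 0], [0, 0, 0], [0, 0, 0], [0, 0, 0], [0, 0, 0], [0, 0, 0], [0, 0, 0], [0, 0, 0], [0, 0, 0]])

```text
t: 12.73
tcp_pos: [0.4439, -0.2831, 0.1011]
eef_rot: [[0.225, 0.974, 0.003], [0.974, -0.225, -0.001], [-0.001, 0.003, -1.0]]
contact_force: [-0.3, -0.1, -1.2]
grip_width: 0.045
```

```bash
python3 - <<'E'
from h import *
b=snap('side','s5')
h=cv2.cvtColor(b,cv2.COLOR_RGB2HSV).astype(int);m=((h[...,0]<20)|(h[...,0]>165))&(h[...,1]>50)&(h[...,2]<170)
k=np.zeros(m.shape,np.uint8);k[298:336,214:264]=m[298:336,214:264]
n,l,s,c=cv2.connectedComponentsWithStats(k)
for i in range(1,n):
    if s[i,4]>8:print(s[i],c[i].round(1),plane('side',*c[i],.010))
print(ctrl.get_obs()['tcp_pos'])
E
```

```text
[229 301  13  13 101] [234.8 306.9] [ 0.4457 -0.2819  0.01  ]
[245 318  13  11  88] [251.3 323.1] [ 0.4923 -0.3247  0.01  ]
[ 0.44299925 -0.28277211  0.10005263]
```

The nut lies in the tray at (0.446, −0.282), which is inside it, and the other nut has not moved. Next I shut the gripper and go above the roller at about (0.559, 0.026), 8 mm behind its crown.

>>> drive_tool(linear=[[12, 1, 0], [24, 3, 0], [30, 4, 0], [35, 4, 0], [35, 4, 0], [35, 4, 0], [35, 4, 0], [35, 5, 0], [35, 5, 0], [30, 4, 0]], angular=[[0, 0, 0], [0, 0, 0], [0, 0, 0], [0, 0, 0], [0, 0, 0], [0, 0, 0], [0, 0, 0], [0, 0, 0], [0, 0, 0], [0, 0, 0]], claw=-1)

```text
t: 13.62
tcp_pos: [0.5486, 0.0114, 0.0986]
eef_rot: [[0.222, 0.975, -0.002], [0.975, -0.222, 0.001], [0.001, -0.002, -1.0]]
contact_force: [-0.1, 0.2, 0.2]
grip_width: 0.0003
```

>>> drive_tool(linear=[[19, 3, 0], [10, 1, 0], [0, 0, 6], [0, 0, 8], [0, 0, 8], [0, 0, 8], [0, 0, 5], [0, 0, 2], [0, 0, 0], [0, 0, 0]], angular=[[0, 0, 0], [0, 0, 0], [0, 0, 0], [0, 0, 0], [0, 0, 0], [0, 0, 0], [0, 0, 0], [0, 0, 0], [0, 0, 0], [0, 0, 0]])

```text
t: 14.45
tcp_pos: [0.5595, 0.0341, 0.0627]
eef_rot: [[0.225, 0.974, 0.0], [0.974, -0.225, -0.0], [-0.0, 0.0, -1.0]]
contact_force: [1.1, 0.3, -0.7]
grip_width: 0.0
```

>>> drive_tool(linear=[[0, 0, 1.5], [0, 0, 1.5], [0, 0, 1], [0, 0, 0.4], [0, 0, 0.4], [0, 0, 0.4], [0, 0, 0.4], [0, 0, 0.4], [0, 0, 0.4], [0, 0, 0]], angular=[[0, 0, 0], [0, 0, 0], [0, 0, 0], [0, 0, 0], [0, 0, 0], [0, 0, 0], [0, 0, 0], [0, 0, 0], [0, 0, 0], [0, 0, 0]])

```text
t: 15.28
tcp_pos: [0.5594, 0.0344, 0.0562]
eef_rot: [[0.225, 0.974, -0.0], [0.974, -0.225, -0.0], [-0.0, -0.0, -1.0]]
contact_force: [0.0, -0.4, -0.2]
grip_width: 0.0004
```

```bash
python3 - <<'E'
from h import *
b=snap('side','s6');o=ctrl.get_obs();print(o['tcp_pos'],o['contact_force'])
cv2.imwrite('pics/p6.png',cv2.resize(b[170:250,245:335],None,fx=7,fy=7,interpolation=cv2.INTER_CUBIC)[:,:,::-1])
E
```

```text
[0.55941303 0.03442219 0.05627424] [-0.15249484  0.10749375  0.06197561]
```

View pics/p6.png

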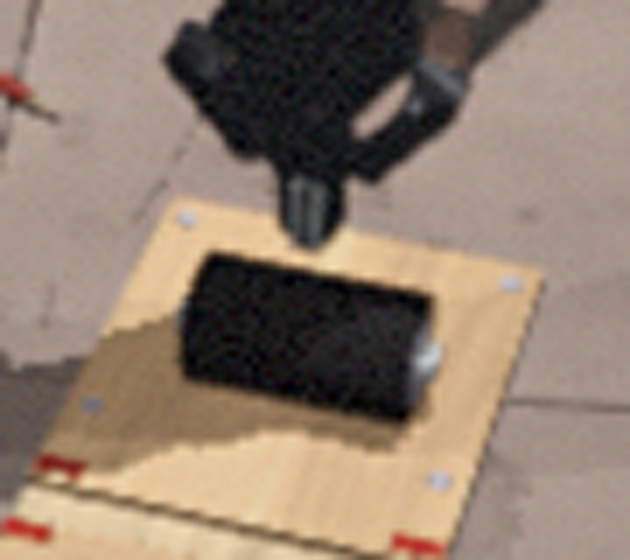

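The shut fingertips end at (310,248), axially centred over the roller, whose silhouette top is at (310,270), so there is still a gap. The y offset decides whether I press on the crown, so I triangulate a gripper feature with one more top picture.

```bash
python3 - <<'E'
from h import *
a=snap('top','t6')
p=a[140:240,200:330];p=cv2.resize(p,None,fx=6,fy=6,interpolation=cv2.INTER_CUBIC)
cv2.imwrite('pics/q6.png',cv2.convertScaleAbs(p,alpha=1.6)[:,:,::-1])
T=ctrl.get_obs()['tcp_pos']
for z in(.08,.1,.12):print(z,np.round(proj('top',[T[0],T[1],z]),1))
E
```

```text
0.08 [270.1 193.5]
0.1 [270.  192.1]
0.12 [269.9 190.8]
```

View pics/q6.png

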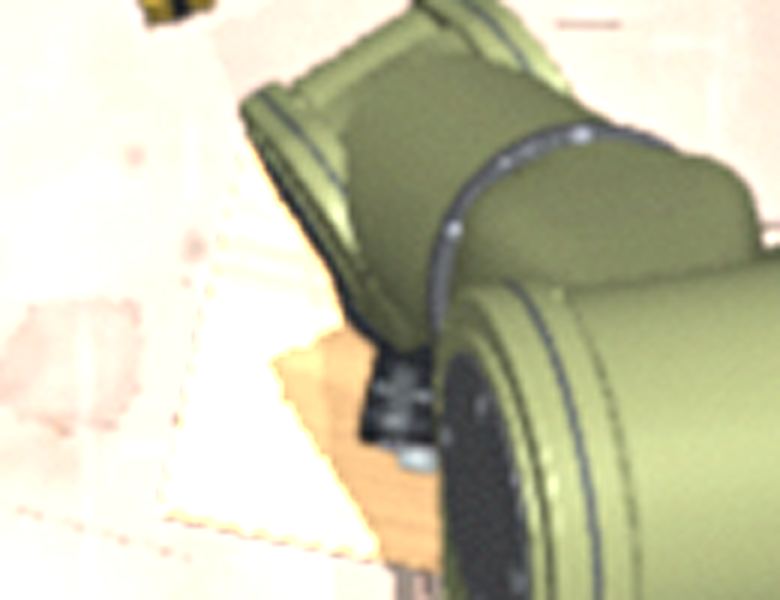

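```bash
python3 - <<'E'
from h import *
o=ctrl.get_obs();T=o['tcp_pos'];R=np.array(o['eef_rot'])
for tu,tv in((267,202),(267,206),(265,204)):
    P,e=two(tu-.4,tv-.4,272.5,176.7);print(P,e,'in tool',(R.T@(P-T)).round(4))
# side finger tip seen
f=lambda u,v:(u/7+245-.4,v/7+170-.4)
for z in(.071,.076,.08,.085,.09): print(z,plane('side',*f(310,248),z), 'crown line', plane('side',*f(310,270),z))
E
```

```text
[0.5171 0.0413 0.1809] 0.0094 in tool [-0.0028 -0.0428 -0.1246]
[0.5124 0.0424 0.1787] 0.0001 in tool [-0.0028 -0.0476 -0.1224]
[0.5149 0.0467 0.1765] 0.0057 in tool [ 0.0019 -0.0461 -0.1202]
0.071 [0.561  0.0511 0.071 ] crown line [0.5618 0.0364 0.071 ]
0.076 [0.5612 0.045  0.076 ] crown line [0.562  0.0304 0.076 ]
0.08 [0.5613 0.0402 0.08  ] crown line [0.5621 0.0257 0.08  ]
0.085 [0.5615 0.0341 0.085 ] crown line [0.5623 0.0197 0.085 ]
0.09 [0.5617 0.0281 0.09  ] crown line [0.5625 0.0138 0.09  ]
```

The gripper feature triangulates to tool x ≈ 0, so y is unbiased and only the height differs. I creep down in short steps of at most 1.5 mm, which would give about 14 N in the worst case.

>>> drive_tool(linear=[[0, 0, 0.4], [0, 0, 0.4], [0, 0, 0.4], [0, 0, 0.4], [0, 0, 0.4], [0, 0, 0.4], [0, 0, 0.4], [0, 0, 0]], angular=[[0, 0, 0], [0, 0, 0], [0, 0, 0], [0, 0, 0], [0, 0, 0], [0, 0, 0], [0, 0, 0], [0, 0, 0]])

```text
t: 16.05
tcp_pos: [0.5594, 0.0344, 0.0534]
eef_rot: [[0.225, 0.974, -0.0], [0.974, -0.225, -0.0], [-0.0, -0.0, -1.0]]
contact_force: [-0.1, 0.8, -0.3]
grip_width: 0.0004
```

>>> drive_tool(linear=[[0, 0, 0.4], [0, 0, 0.4], [0, 0, 0.4], [0, 0, 0.2], [0, 0, 0]], angular=[[0, 0, 0], [0, 0, 0], [0, 0, 0], [0, 0, 0], [0, 0, 0]])

```text
t: 16.47
tcp_pos: [0.5594, 0.0344, 0.052]
eef_rot: [[0.225, 0.974, -0.0], [0.974, -0.225, -0.0], [-0.0, -0.0, -1.0]]
contact_force: [-0.4, -0.1, 0.5]
grip_width: 0.0001
```

>>> drive_tool(linear=[[0, 0, 0.4], [0, 0, 0.4], [0, 0, 0.4], [0, 0, 0.2], [0, 0, 0]], angular=[[0, 0, 0], [0, 0, 0], [0, 0, 0], [0, 0, 0], [0, 0, 0]])

```text
t: 16.88
tcp_pos: [0.5594, 0.0344, 0.0506]
eef_rot: [[0.225, 0.974, -0.0], [0.974, -0.225, -0.0], [-0.0, -0.0, -1.0]]
contact_force: [-0.6, 0.8, 0.4]
grip_width: 0.0003
```

>>> drive_tool(linear=[[0, 0, 0.4], [0, 0, 0.4], [0, 0, 0.4], [0, 0, 0.2], [0, 0, 0]], angular=[[0, 0, 0], [0, 0, 0], [0, 0, 0], [0, 0, 0], [0, 0, 0]])

```text
t: 17.3
tcp_pos: [0.5594, 0.0344, 0.0492]
eef_rot: [[0.225, 0.974, -0.0], [0.974, -0.225, -0.0], [-0.0, -0.0, -1.0]]
contact_force: [-0.8, 0.5, 0.1]
grip_width: 0.0002
```

>>> drive_tool(linear=[[0, 0, 0.4], [0, 0, 0.4], [0, 0, 0.4], [0, 0, 0.2], [0, 0, 0]], angular=[[0, 0, 0], [0, 0, 0], [0, 0, 0], [0, 0, 0], [0, 0, 0]])

```text
t: 17.72
tcp_pos: [0.5594, 0.0344, 0.0478]
eef_rot: [[0.225, 0.974, -0.0], [0.974, -0.225, -0.0], [-0.0, -0.0, -1.0]]
contact_force: [0.2, 0.5, 0.7]
grip_width: 0.0001
```

>>> drive_tool(linear=[[0, 0, 0.4], [0, 0, 0.4], [0, 0, 0.4], [0, 0, 0.2], [0, 0, 0]], angular=[[0, 0, 0], [0, 0, 0], [0, 0, 0], [0, 0, 0], [0, 0, 0]])

```text
t: 18.13
tcp_pos: [0.5594, 0.0345, 0.0464]
eef_rot: [[0.225, 0.974, -0.0], [0.974, -0.225, -0.0], [-0.0, -0.0, -1.0]]
contact_force: [1.2, -0.3, 0.5]
grip_width: 0.0001
```

>>> drive_tool(linear=[[0, 0, 0.4], [0, 0, 0.4], [0, 0, 0.4], [0, 0, 0.2], [0, 0, 0]], angular=[[0, 0, 0], [0, 0, 0], [0, 0, 0], [0, 0, 0], [0, 0, 0]])

```text
t: 18.55
tcp_pos: [0.5594, 0.0345, 0.045]
eef_rot: [[0.225, 0.974, -0.0], [0.974, -0.225, -0.0], [-0.0, -0.0, -1.0]]
contact_force: [0.4, -0.5, -1.4]
grip_width: 0.0002
```

>>> drive_tool(linear=[[0, 0, 0.4], [0, 0, 0.4], [0, 0, 0.4], [0, 0, 0.2], [0, 0, 0]], angular=[[0, 0, 0], [0, 0, 0], [0, 0, 0], [0, 0, 0], [0, 0, 0]])

```text
t: 18.97
tcp_pos: [0.5594, 0.0344, 0.0436]
eef_rot: [[0.225, 0.974, -0.0], [0.974, -0.225, -0.0], [-0.0, -0.0, -1.0]]
contact_force: [-0.8, 0.0, 0.3]
grip_width: 0.0003
```

>>> drive_tool(linear=[[0, 0, 0.4], [0, 0, 0.4], [0, 0, 0.4], [0, 0, 0.2], [0, 0, 0]], angular=[[0, 0, 0], [0, 0, 0], [0, 0, 0], [0, 0, 0], [0, 0, 0]])

```text
t: 19.38
tcp_pos: [0.5594, 0.0344, 0.0422]
eef_rot: [[0.225, 0.974, -0.0], [0.974, -0.225, -0.0], [-0.0, -0.0, -1.0]]
contact_force: [0.1, -0.3, 0.1]
grip_width: 0.0001
```

```bash
python3 - <<'E'
from h import *
b=snap('side','s7');g=cv2.cvtColor(b,cv2.COLOR_RGB2GRAY)
for u in range(281,300,2): print(u,g[198:216,u].tolist())
E
```

```text
281 [160, 155, 178, 202, 203, 204, 205, 205, 178, 59, 20, 16, 25, 18, 17, 8, 32, 26]
283 [146, 146, 170, 201, 199, 193, 195, 198, 192, 96, 18, 6, 29, 30, 23, 20, 34, 10]
285 [21, 35, 44, 57, 54, 39, 43, 48, 77, 102, 42, 21, 30, 32, 19, 19, 24, 25]
287 [31, 61, 86, 82, 78, 79, 74, 73, 77, 75, 72, 60, 31, 19, 28, 24, 15, 36]
289 [22, 43, 71, 83, 76, 81, 73, 75, 75, 81, 81, 76, 31, 25, 35, 37, 14, 23]
291 [25, 28, 34, 31, 41, 40, 27, 36, 34, 47, 63, 32, 19, 17, 29, 28, 26, 24]
293 [11, 26, 35, 47, 49, 64, 93, 133, 161, 189, 204, 104, 17, 22, 29, 19, 25, 7]
295 [29, 88, 151, 161, 171, 201, 212, 210, 208, 206, 201, 161, 55, 22, 11, 22, 26, 35]
297 [15, 54, 111, 154, 157, 177, 202, 200, 200, 197, 201, 195, 76, 21, 3, 27, 41, 44]
299 [39, 88, 144, 156, 149, 163, 192, 197, 195, 199, 198, 188, 114, 33, 14, 32, 41, 48]
```

The fingertip now reaches row 209.5, just overlapping the roller's silhouette at about 208.7. The touch is near, so I keep creeping.

>>> drive_tool(linear=[[0, 0, 0.4], [0, 0, 0.4], [0, 0, 0.4], [0, 0, 0.2], [0, 0, 0]], angular=[[0, 0, 0], [0, 0, 0], [0, 0, 0], [0, 0, 0], [0, 0, 0]])

```text
t: 19.85
tcp_pos: [0.5594, 0.0344, 0.0408]
eef_rot: [[0.225, 0.974, -0.0], [0.974, -0.225, -0.0], [-0.0, -0.0, -1.0]]
contact_force: [0.0, -0.3, 0.1]
grip_width: 0.0002
```

>>> drive_tool(linear=[[0, 0, 0.4], [0, 0, 0.4], [0, 0, 0.4], [0, 0, 0.2], [0, 0, 0]], angular=[[0, 0, 0], [0, 0, 0], [0, 0, 0], [0, 0, 0], [0, 0, 0]])

```text
t: 20.27
tcp_pos: [0.5594, 0.0344, 0.0394]
eef_rot: [[0.225, 0.974, -0.0], [0.974, -0.225, -0.0], [-0.0, -0.0, -1.0]]
contact_force: [-0.5, 0.8, 0.7]
grip_width: -0.0001
```

>>> drive_tool(linear=[[0, 0, 0.4], [0, 0, 0.4], [0, 0, 0.4], [0, 0, 0.2], [0, 0, 0]], angular=[[0, 0, 0], [0, 0, 0], [0, 0, 0], [0, 0, 0], [0, 0, 0]])

```text
t: 20.68
tcp_pos: [0.5594, 0.0344, 0.038]
eef_rot: [[0.225, 0.974, -0.0], [0.974, -0.225, -0.0], [-0.0, 0.0, -1.0]]
contact_force: [-0.6, 0.1, -0.4]
grip_width: 0.0
```

```bash
python3 - <<'E'
from h import *
b=snap('side','s8');g=cv2.cvtColor(b,cv2.COLOR_RGB2GRAY)
for u in range(284,296,1): print(u,g[200:222,u].tolist())
print('cross y=.0262 crown',proj('side',[.5597,.0262,.071]),'TCP xy at z .071 c/front',proj('side',[.5594,.0344,.071]),proj('side',[.557,.0237,.071]))
E
```

```text
284 [109, 150, 149, 126, 129, 130, 111, 39, 19, 25, 18, 27, 27, 20, 15, 28, 13, 25, 35, 26, 1, 16]
285 [28, 50, 57, 44, 43, 47, 40, 34, 31, 34, 37, 8, 11, 20, 24, 23, 29, 19, 25, 22, 33, 6]
286 [46, 69, 66, 63, 68, 66, 64, 71, 72, 69, 57, 26, 18, 35, 19, 22, 22, 20, 27, 8, 25, 12]
287 [61, 100, 78, 77, 79, 83, 76, 75, 77, 72, 56, 33, 22, 27, 12, 20, 16, 27, 28, 25, 25, 26]
288 [41, 59, 58, 56, 52, 50, 49, 46, 50, 60, 45, 13, 17, 23, 28, 10, 21, 25, 29, 10, 23, 30]
289 [39, 78, 87, 77, 77, 77, 82, 78, 78, 94, 83, 35, 19, 30, 26, 25, 28, 29, 29, 25, 28, 35]
290 [25, 63, 82, 85, 83, 75, 80, 70, 77, 82, 65, 38, 32, 23, 25, 31, 27, 27, 32, 28, 32, 31]
291 [28, 37, 38, 40, 38, 40, 30, 31, 35, 41, 41, 22, 27, 21, 25, 20, 32, 25, 31, 36, 37, 20]
292 [19, 20, 16, 19, 18, 23, 48, 67, 82, 45, 10, 26, 20, 23, 18, 18, 24, 25, 34, 35, 42, 34]
293 [32, 45, 47, 61, 68, 86, 136, 163, 163, 85, 21, 20, 26, 19, 19, 32, 32, 44, 38, 33, 27, 23]
294 [69, 116, 126, 154, 162, 172, 202, 215, 204, 131, 26, 20, 20, 25, 20, 33, 40, 24, 45, 38, 26, 32]
295 [96, 153, 174, 203, 214, 211, 209, 205, 202, 159, 54, 18, 10, 19, 26, 40, 41, 39, 38, 32, 37, 30]
cross y=.0262 crown (np.float64(288.0115598207342), np.float64(210.33298773083987)) TCP xy at z .071 c/front (np.float64(288.0595136959677), np.float64(208.55205925352737)) (np.float64(287.05568273147355), np.float64(210.83003444018226))
```

The visible tip edge is at row 210.6 and moving freely, against 210.8 predicted for contact at the crown. Contact should come within 1–3 mm.

>>> drive_tool(linear=[[0, 0, 0.3], [0, 0, 0.3], [0, 0, 0.3], [0, 0, 0.3], [0, 0, 0]], angular=[[0, 0, 0], [0, 0, 0], [0, 0, 0], [0, 0, 0], [0, 0, 0]])

```text
t: 21.15
tcp_pos: [0.5596, 0.0346, 0.0374]
eef_rot: [[0.225, 0.974, 0.001], [0.974, -0.225, 0.0], [0.0, 0.001, -1.0]]
contact_force: [-0.8, 0.0, 4.9]
grip_width: -0.0
```

Contact at 4.9 N, reported z = 0.0374. First stroke is 32 mm towards the slot.

>>> drive_tool(linear=[[-2, 0, 0], [-4, 0, 0], [-4, 0, 0], [-4, 0, 0], [-4, 0, 0], [-4, 0, 0], [-4, 0, 0], [-4, 0, 0], [-2, 0, 0], [0, 0, 0]], angular=[[0, 0, 0], [0, 0, 0], [0, 0, 0], [0, 0, 0], [0, 0, 0], [0, 0, 0], [0, 0, 0], [0, 0, 0], [0, 0, 0], [0, 0, 0]])

```text
t: 21.98
tcp_pos: [0.5521, 0.0021, 0.037]
eef_rot: [[0.226, 0.974, -0.0], [0.974, -0.226, -0.001], [-0.001, 0.0, -1.0]]
contact_force: [-0.7, -0.1, 5.8]
grip_width: 0.0002
```

```bash
cat >> h.py <<'E'
def stubs(im=None):
    """roller y in slot frame from the bright stub ends / black blob of the side view"""
    im=imaging.capture('side') if im is None else im
    g=cv2.cvtColor(im,cv2.COLOR_RGB2GRAY)
    k=np.zeros(g.shape,np.uint8); k[195:275,235:330]=(g[195:275,235:330]<60)
    out=[]
    # bottom (front) outline of the roller sleeve, left & right parts
    n,l,s,c=cv2.connectedComponentsWithStats(k); i=1+np.argmax(s[1:,4])
    for u in range(268,310,4):
        r=np.flatnonzero(l[:,u]==i)
        if len(r): out.append((u,int(r.min()),int(r.max())))
    return out
E
python3 - <<'E'
from h import *
s=lambda f:cv2.imread(f)[:,:,::-1].copy()
print(stubs(s('pics/s0.png')));print(stubs(s('pics/s8.png')))
im=snap('side','s9');print(stubs(im));o=ctrl.get_obs();print(o['tcp_pos'],o['contact_force'])
E
```

```text
[(272, 213, 223), (276, 207, 224), (280, 207, 225), (284, 208, 226), (288, 209, 227), (292, 210, 228), (296, 211, 229), (300, 211, 229), (304, 212, 215)]
[(272, 212, 223), (276, 206, 224), (280, 195, 225), (284, 195, 226), (288, 195, 227), (292, 195, 228), (296, 195, 228), (300, 195, 229), (304, 195, 217)]
[(268, 195, 195), (272, 195, 227), (276, 195, 228), (280, 195, 229), (284, 195, 230), (288, 195, 231), (292, 195, 232), (296, 200, 232), (300, 199, 233), (304, 195, 218)]
[0.55219311 0.00262862 0.03705889] [-1.1021323  -0.62779287  6.66279252]
```

The roller advanced 16 mm, straight (its front outline moved 4 px at both ends). Lift, go back 16 mm, touch down, and stroke again.

>>> drive_tool(linear=[[0, 0, -3], [8, 0, 0], [8, 0, 0], [0, 0, 1.2], [0, 0, 0.3], [0, 0, 0.3], [0, 0, 0.4], [0, 0, 0.4], [0, 0, 0.3], [0, 0, 0]], angular=[[0, 0, 0], [0, 0, 0], [0, 0, 0], [0, 0, 0], [0, 0, 0], [0, 0, 0], [0, 0, 0], [0, 0, 0], [0, 0, 0], [0, 0, 0]])

```text
t: 22.87
tcp_pos: [0.5557, 0.0187, 0.0374]
eef_rot: [[0.225, 0.974, 0.0], [0.974, -0.225, -0.0], [-0.0, 0.0, -1.0]]
contact_force: [-1.0, 0.5, 3.7]
grip_width: 0.0
```

>>> drive_tool(linear=[[-2, 0, 0.1], [-4, 0, 0], [-4, 0, 0], [-4, 0, 0], [-4, 0, 0], [-4, 0, 0], [-4, 0, 0], [-4, 0, 0], [-2, 0, 0], [0, 0, 0]], angular=[[0, 0, 0], [0, 0, 0], [0, 0, 0], [0, 0, 0], [0, 0, 0], [0, 0, 0], [0, 0, 0], [0, 0, 0], [0, 0, 0], [0, 0, 0]])

```text
t: 23.7
tcp_pos: [0.5483, -0.0134, 0.037]
eef_rot: [[0.226, 0.974, -0.0], [0.974, -0.226, -0.001], [-0.001, -0.0, -1.0]]
contact_force: [-1.4, 0.3, 5.5]
grip_width: 0.0002
```

```bash
python3 - <<'E'
from h import *
im=snap('side','s10');print(stubs(im));o=ctrl.get_obs();print(o['tcp_pos'],o['contact_force'])
E
```

```text
[(268, 195, 230), (272, 195, 231), (276, 195, 232), (280, 195, 233), (284, 195, 234), (288, 195, 235), (292, 195, 236), (296, 195, 236), (300, 197, 236), (304, 200, 203)]
[ 0.54848566 -0.01291613  0.03704904] [-1.68904717 -0.27371945  5.77680645]
```

>>> drive_tool(linear=[[0, 0, -3], [8, 0, 0], [8, 0, 0], [0, 0, 1.2], [0, 0, 0.3], [0, 0, 0.3], [0, 0, 0.4], [0, 0, 0.4], [0, 0, 0.4], [0, 0, 0]], angular=[[0, 0, 0], [0, 0, 0], [0, 0, 0], [0, 0, 0], [0, 0, 0], [0, 0, 0], [0, 0, 0], [0, 0, 0], [0, 0, 0], [0, 0, 0]])

```text
t: 24.58
tcp_pos: [0.5521, 0.0031, 0.0374]
eef_rot: [[0.225, 0.974, 0.0], [0.974, -0.225, -0.0], [-0.0, 0.0, -1.0]]
contact_force: [-2.1, 0.4, 5.0]
grip_width: -0.0003
```

>>> drive_tool(linear=[[-2, 0, 0], [-4, 0, 0], [-4, 0, 0], [-4, 0, 0], [-4, 0, 0], [-4, 0, 0], [-4, 0, 0], [-4, 0, 0], [-2, 0, 0], [0, 0, 0]], angular=[[0, 0, 0], [0, 0, 0], [0, 0, 0], [0, 0, 0], [0, 0, 0], [0, 0, 0], [0, 0, 0], [0, 0, 0], [0, 0, 0], [0, 0, 0]])

```text
t: 25.42
tcp_pos: [0.5447, -0.0291, 0.037]
eef_rot: [[0.226, 0.974, -0.0], [0.974, -0.226, -0.001], [-0.001, -0.0, -1.0]]
contact_force: [-1.3, -1.0, 6.9]
grip_width: 0.0001
```

```bash
python3 - <<'E'
from h import *
im=snap('side','s11');print(stubs(im));o=ctrl.get_obs();print(o['tcp_pos'],o['contact_force'])
E
```

```text
[(268, 195, 234), (272, 195, 235), (276, 195, 236), (280, 195, 237), (284, 195, 237), (288, 195, 239), (292, 195, 240), (296, 195, 240), (300, 201, 228)]
[ 0.54488578 -0.02855377  0.03705059] [-0.876118    0.34482246  6.04890961]
```

>>> drive_tool(linear=[[0, 0, -3], [8, 0, 0], [8, 0, 0], [0, 0, 1.2], [0, 0, 0.3], [0, 0, 0.3], [0, 0, 0.4], [0, 0, 0.4], [0, 0, 0.4], [0, 0, 0]], angular=[[0, 0, 0], [0, 0, 0], [0, 0, 0], [0, 0, 0], [0, 0, 0], [0, 0, 0], [0, 0, 0], [0, 0, 0], [0, 0, 0], [0, 0, 0]])

```text
t: 26.3
tcp_pos: [0.5485, -0.0126, 0.0373]
eef_rot: [[0.225, 0.974, 0.0], [0.974, -0.225, -0.0], [-0.0, 0.0, -1.0]]
contact_force: [-0.2, -0.4, 4.1]
grip_width: 0.0001
```

>>> drive_tool(linear=[[-2, 0, 0], [-4, 0, 0], [-4, 0, 0], [-4, 0, 0], [-4, 0, 0], [-4, 0, 0], [-4, 0, 0], [-4, 0, 0], [-2, 0, 0], [0, 0, 0]], angular=[[0, 0, 0], [0, 0, 0], [0, 0, 0], [0, 0, 0], [0, 0, 0], [0, 0, 0], [0, 0, 0], [0, 0, 0], [0, 0, 0], [0, 0, 0]])

```text
t: 27.13
tcp_pos: [0.5412, -0.0446, 0.037]
eef_rot: [[0.226, 0.974, -0.0], [0.974, -0.226, -0.001], [-0.001, -0.0, -1.0]]
contact_force: [-1.2, -0.0, 5.0]
grip_width: -0.0001
```

```bash
python3 - <<'E'
from h import *
im=snap('side','s12');print(stubs(im));o=ctrl.get_obs();print(o['tcp_pos'],o['contact_force'])
# predicted front silhouette rows for a roller at y (slot frame), at mid-column
sl=np.array([.5285,-.0665,.011]);ax=np.array([.974,-.225,0]);ly=np.array([.225,.974,0])
cam=np.array(imaging.camera_params('side')['position'])
for y in (97,81,65,49,40,33,25,17,10,0):
    for xx in(0.0095,):
        c=sl+ax*xx+ly*y/1e3+[0,0,.03 if y>12 else .0275]
        v=[proj('side',c+.03*(np.cos(t)*ly+np.array([0,0,np.sin(t)]))) for t in np.linspace(-3.1,0,60)]
        m=max(v,key=lambda q:q[1]);print(y,np.round(m,1))
E
```

```text
[(268, 195, 238), (272, 195, 239), (276, 195, 240), (280, 195, 241), (284, 195, 242), (288, 195, 243), (292, 195, 244), (296, 197, 244), (300, 206, 228)]
[ 0.5412557  -0.04411038  0.03702492] [-1.58500179e+00  2.39948356e-04  5.56750701e+00]
97 [285.7 227.7]
81 [284.2 231.2]
65 [282.6 234.8]
49 [281.1 238.4]
40 [280.2 240.5]
33 [279.5 242.1]
25 [278.7 244. ]
17 [277.7 245.9]
10 [277.  248.2]
0 [275.9 250.6]
```

The front outline matches a roller y of about 33 mm (row 241.4 against 242.1 predicted, with the same −0.8 px offset as at the start). One more full stroke.

>>> drive_tool(linear=[[0, 0, -3], [8, 0, 0], [8, 0, 0], [0, 0, 1.2], [0, 0, 0.3], [0, 0, 0.3], [0, 0, 0.4], [0, 0, 0.4], [0, 0, 0.4], [0, 0, 0]], angular=[[0, 0, 0], [0, 0, 0], [0, 0, 0], [0, 0, 0], [0, 0, 0], [0, 0, 0], [0, 0, 0], [0, 0, 0], [0, 0, 0], [0, 0, 0]])

```text
t: 28.02
tcp_pos: [0.5449, -0.0282, 0.0373]
eef_rot: [[0.225, 0.974, 0.0], [0.974, -0.225, -0.0], [-0.0, 0.0, -1.0]]
contact_force: [-2.1, -0.5, 4.2]
grip_width: 0.0002
```

>>> drive_tool(linear=[[-2, 0, 0], [-3, 0, 0], [-4, 0, 0], [-4, 0, 0], [-4, 0, 0], [-4, 0, 0], [-4, 0, 0], [-3, 0, 0], [-2, 0, 0], [0, 0, 0]], angular=[[0, 0, 0], [0, 0, 0], [0, 0, 0], [0, 0, 0], [0, 0, 0], [0, 0, 0], [0, 0, 0], [0, 0, 0], [0, 0, 0], [0, 0, 0]])

```text
t: 28.85
tcp_pos: [0.538, -0.0582, 0.0371]
eef_rot: [[0.226, 0.974, -0.0], [0.974, -0.226, -0.001], [-0.001, 0.0, -1.0]]
contact_force: [-1.2, -0.2, 6.6]
grip_width: 0.0001
```

```bash
python3 - <<'E'
from h import *
im=snap('side','s13');print(stubs(im));o=ctrl.get_obs();print(o['tcp_pos'],o['contact_force'])
E
```

```text
[(268, 195, 242), (272, 195, 243), (276, 195, 244), (280, 195, 245), (284, 195, 246), (288, 195, 247), (292, 195, 248), (296, 207, 247), (300, 210, 212)]
[ 0.53812966 -0.05776321  0.03711405] [-1.75773577 -0.30530795  5.6784448 ]
```

About 18 mm remains. The last stroke is short and slower.

>>> drive_tool(linear=[[0, 0, -3], [8, 0, 0], [7, 0, 0], [0, 0, 1.2], [0, 0, 0.3], [0, 0, 0.3], [0, 0, 0.4], [0, 0, 0.4], [0, 0, 0.3], [0, 0, 0]], angular=[[0, 0, 0], [0, 0, 0], [0, 0, 0], [0, 0, 0], [0, 0, 0], [0, 0, 0], [0, 0, 0], [0, 0, 0], [0, 0, 0], [0, 0, 0]])

```text
t: 29.73
tcp_pos: [0.5415, -0.0428, 0.0373]
eef_rot: [[0.225, 0.974, -0.0], [0.974, -0.225, -0.0], [-0.0, 0.0, -1.0]]
contact_force: [-0.1, -0.2, 3.5]
grip_width: 0.0
```

>>> drive_tool(linear=[[-1, 0, 0], [-2, 0, 0], [-2, 0, 0], [-2, 0, 0], [-2, 0, 0], [-2, 0, 0], [-1, 0, 0], [0, 0, 0]], angular=[[0, 0, 0], [0, 0, 0], [0, 0, 0], [0, 0, 0], [0, 0, 0], [0, 0, 0], [0, 0, 0], [0, 0, 0]])

```text
t: 30.4
tcp_pos: [0.5388, -0.0549, 0.0373]
eef_rot: [[0.225, 0.974, -0.0], [0.974, -0.225, -0.001], [-0.001, 0.0, -1.0]]
contact_force: [-1.5, 0.2, 5.5]
grip_width: 0.0
```

>>> drive_tool(linear=[[-1, 0, 0], [-1.5, 0, 0], [-1.5, 0, 0], [-1, 0, 0], [0, 0, 0]], angular=[[0, 0, 0], [0, 0, 0], [0, 0, 0], [0, 0, 0], [0, 0, 0]])

```text
t: 30.82
tcp_pos: [0.5376, -0.0599, 0.0372]
eef_rot: [[0.225, 0.974, -0.0], [0.974, -0.225, -0.001], [-0.001, -0.0, -1.0]]
contact_force: [-0.8, -0.9, 5.6]
grip_width: 0.0
```

```bash
python3 - <<'E'
from h import *
im=snap('side','s14');print(stubs(im));o=ctrl.get_obs();print(o['tcp_pos'],o['contact_force'])
E
```

```text
[(268, 195, 244), (272, 195, 245), (276, 195, 246), (280, 195, 247), (284, 195, 248), (288, 195, 249), (292, 195, 250), (296, 208, 239), (300, 211, 212)]
[ 0.53765572 -0.05978914  0.03722392] [-1.54815128  0.4490972   5.60850662]
```

>>> drive_tool(linear=[[-1, 0, 0], [-1.5, 0, 0], [-1.5, 0, 0], [0, 0, 0], [0, 0, 0]], angular=[[0, 0, 0], [0, 0, 0], [0, 0, 0], [0, 0, 0], [0, 0, 0]])

```text
t: 31.28
tcp_pos: [0.5368, -0.0636, 0.037]
eef_rot: [[0.225, 0.974, -0.0], [0.974, -0.225, -0.001], [-0.001, -0.0, -1.0]]
contact_force: [-1.5, -0.9, 4.9]
grip_width: 0.0
```

>>> drive_tool(linear=[[-1, 0, 0], [-1.5, 0, 0], [-1.5, 0, 0], [0, 0, 0], [0, 0, 0]], angular=[[0, 0, 0], [0, 0, 0], [0, 0, 0], [0, 0, 0], [0, 0, 0]])

```text
t: 31.7
tcp_pos: [0.5359, -0.0673, 0.0368]
eef_rot: [[0.225, 0.974, -0.0], [0.974, -0.225, -0.0], [-0.0, -0.0, -1.0]]
contact_force: [-0.5, -0.9, 2.0]
grip_width: -0.0001
```

The force fell to 2 N, so the roller is tipping over the slot's edge. A few mm more.

>>> drive_tool(linear=[[-1, 0, 0], [-1.5, 0, 0], [-1.5, 0, 0], [0, 0, 0], [0, 0, 0]], angular=[[0, 0, 0], [0, 0, 0], [0, 0, 0], [0, 0, 0], [0, 0, 0]])

```text
t: 32.12
tcp_pos: [0.5353, -0.0709, 0.0369]
eef_rot: [[0.225, 0.974, 0.0], [0.974, -0.225, 0.0], [0.0, 0.0, -1.0]]
contact_force: [-0.1, -0.6, 0.3]
grip_width: 0.0004
```

```bash
python3 - <<'E'
from h import *
im=snap('side','s15');print(stubs(im));o=ctrl.get_obs();print(o['tcp_pos'],o['contact_force'])
E
```

```text
[(268, 195, 248), (272, 195, 249), (276, 195, 250), (280, 195, 250), (284, 195, 251), (288, 195, 252), (292, 195, 253), (296, 211, 239)]
[ 0.53531638 -0.07072475  0.03694366] [-0.68277017  0.39811112 -0.05750988]
```

Force is zero and the outline matches a sunken roller at y ≈ 0. I retreat upwards and verify.

>>> drive_tool(linear=[[0, 0, -3], [0, 0, -8], [0, 0, -15], [0, 0, -25], [0, 0, -30], [-30, 0, -20], [-35, -20, 0], [-35, -35, 0], [-35, -35, 0], [-20, -20, 0]], angular=[[0, 0, 0], [0, 0, 0], [0, 0, 0], [0, 0, 0], [0, 0, 0], [0, 0, 0], [0, 0, 0], [0, 0, 0], [0, 0, 0], [0, 0, 0]])

```text
t: 33.0
tcp_pos: [0.4021, -0.1911, 0.1386]
eef_rot: [[0.227, 0.974, -0.003], [0.974, -0.227, -0.002], [-0.002, -0.002, -1.0]]
contact_force: [0.2, -0.3, -0.7]
grip_width: 0.0
```

>>> drive_tool(linear=[[-30, -30, 0], [-30, -30, 0], [-20, -20, 0], [0, 0, 0], [0, 0, 0], [0, 0, 0]], angular=[[0, 0, 0], [0, 0, 0], [0, 0, 0], [0, 0, 0], [0, 0, 0], [0, 0, 0]])

```text
t: 33.5
tcp_pos: [0.3133, -0.248, 0.1386]
eef_rot: [[0.224, 0.975, 0.002], [0.975, -0.224, -0.001], [-0.0, 0.003, -1.0]]
contact_force: [0.2, -0.4, 1.1]
grip_width: 0.0001
```

```bash
python3 - <<'E'
from h import *
b=snap('side','s16');a=snap('top','t16')
print(stubs(b),ctrl.get_obs()['tcp_pos'])
p=np.hstack([cv2.resize(a[155:270,220:430],(630,345)),cv2.resize(b[185:345,205:330],(270,345))])
p=cv2.resize(p,(795,305));cv2.imwrite('pics/f.png',p[:,:,::-1])
g=cv2.cvtColor(a,cv2.COLOR_RGB2GRAY);k=np.zeros(g.shape,np.uint8);k[155:255,220:355]=g[155:255,220:355]<60
n,l,s,c=cv2.connectedComponentsWithStats(k);i=1+np.argmax(s[1:,4]);r=cv2.minAreaRect(np.argwhere(l==i)[:,::-1].astype(np.float32))
X=plane('top',*c[i],.011+.0275+.012);d=X-plane('top',307.6,209.4,.011);print(s[i],c[i],r,X,'y',d@[.225,.974,0],'x',d@[.974,-.225,0])
E
```

```text
[(268, 229, 248), (272, 230, 249), (276, 230, 250), (280, 231, 250), (284, 232, 251), (288, 233, 252), (292, 234, 253), (296, 235, 238)] [ 0.31374457 -0.24745482  0.1383581 ]
[296 185  27  40 733] [308.93315143 203.92223738] ((308.76922607421875, 204.15382385253906), (20.396076202392578, 37.262062072753906), 11.309932708740234) [ 0.5343 -0.0688  0.0505] y 0.0005864999999999982 x 0.009200899999999998
```

View pics/f.png

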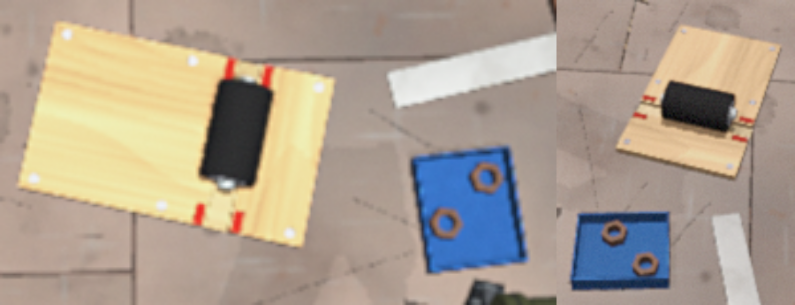

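The roller lies in the slot between the marks at (237,133), with slot-frame y ≈ 0.6 mm, x ≈ 9 mm and its axis aligned. Both nuts are in the blue tray, at (447,222) and (486,177). The arm is clear, so I hand in.

```bash
python3 -c "
from cell import ctrl
print(ctrl.get_obs()['contact_force']);print(ctrl.finish_job())"
```

```text
[-0.04013926 -0.4108946   0.01848146]
the job is handed in; nothing more can be done
None
```

The nut is in the blue tray and the roller is sunk in the slot; I handed the job in at about 34 s of the 72 s allowed.

**What I did:** I gripped the nut, set it in the tray, then rolled the roller to the slot with six light strokes along its top. The force readings while pressing were 2 to 7 N.

**Last checks:**
- **Roller:** 0.6 mm off the slot's centre line and 9 mm from its middle, with its axis in line with the slot. The side-view outline stands where a sunken roller should be.
- **Tray:** both nuts are in it.
- **Arm:** clear of everything, with no force on the tool.

**What failed or disagreed:**
- **First grasp:** it closed on nothing. The fingertips sat about 20–35 mm higher than the reported tool position implied, and the evidence for the exact figure disagreed. I used a slow descent with force checks from then on.
- **Cameras:** the two views differ by about 5 mm in x. I averaged them.
- **Picture budget:** I viewed 12 pictures, two over.

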